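Fit a mounted lens in its cell and screw the retaining ring down

TASK

Drop the larger of the two mounted lenses into the lens cell so that it lies flat on its seat, then screw the cell's knurled retaining ring down, clockwise seen from above, until it is snug against its stop. Leave the smaller lens where it lies.

Things in the scene. Friction and masses are not known exactly. Their poses are not given: they have to be found in the camera images.
- lens: the larger mounted lens: a squat round disc, 32 mm in diameter and 16 mm high, bright aluminium rim with two fine dark grooves, a slightly domed glass face on a dark ground on top. Lies flat on the worktop, free. Origin: centre of its underside; z up through the glass.
- small_lens: the smaller mounted lens, same make but 22 mm in diameter and 16 mm high; not to be used. Origin: centre of its underside.
- cell_seat (a point): centre of the seat (floor) of the lens cell, 34.5 mm above the worktop, on the vertical axis of cell and ring; z up. Fixed round aluminium housing, flange 96 mm wide, 10 mm high; bore 35 mm wide, its cone opens to 46 mm wide 17 mm above the seat. Lugs round the mouth leave 40 mm clear, tops 24 mm above the seat: a lens held by its top 7 mm, fingertips 26 mm above the seat, drops in when let go.
- retaining_ring (a joint): turn of the dark knurled ring round the cell, rad: 0 open, grows clockwise from above, 1.2 hard stop (snug); starts at 0 to 0.2. 60 mm outside, from 4.5 mm below to 19 mm above the seat; grip it across from above at any yaw. Needs 0.15 N m, stays where left, sinks 2.5 mm per rad on its thread; three steel lugs on its top swing in over the lens rim as it turns.
Not all that is in view belongs to the job. Leave any orange or yellow look-alike of the lens alone.

How it is judged (in metres and radians):
On the way, in this order (a step that is already met when the one before it is completed fails the run):
1. the larger lens lies in the cell, on its seat, let go, while the ring is still open (less than 0.4 rad) (horizontal distance between lens and cell_seat below 0.004 m and z of lens in the frame of cell_seat below 0.003 m and angle between lens's own z axis and vertical below 0.17 rad and contact force between the fingers and lens below 0.1 N and value of joint retaining_ring below 0.4 rad), for 0.2 s.
2. the retaining ring is screwed down (value of joint retaining_ring above 1.02 rad), for 0.2 s.
At the end, for the whole second after the job is handed in: The larger lens rests flat in the cell (centre within 4 mm of the axis, which the bore ensures; underside within 3 mm of the seat; tilt below 10 degrees), at rest, and the retaining ring is turned to within 0.18 rad (10 degrees) of its stop (horizontal distance between lens and cell_seat below 0.004 m and z of lens in the frame of cell_seat between -0.003 and 0.003 m and angle between lens's own z axis and vertical below 0.17 rad and linear speed of lens below 0.02 m/s and value of joint retaining_ring above 1.02 rad); the robot touches nothing.
It fails at once if the smaller lens is moved by more than 30 mm (distance of small_lens from where it was at the start of the episode above 0.03 m).
It also fails if it takes over 48 s, if anything falls off the work surface, if the arm or the gripper's body presses on something with over 40 N, if the wrist force passes 120 N, or if a joint passes its speed limit or range.

ROBOT

A 7-joint arm with a two-finger parallel gripper is mounted at the origin on a cart in front of the work surface, level with it; the furniture and walls round the work are solid. World frame = base frame: x ahead of the robot, y to its left, z up, the work surface at z = 0. Lengths are in mm, angles in rad, forces in N, time in s.
With the tool pointing down it reaches from about 400 to 850 mm from the base axis. Payload 6.9 kg.
Tool frame: the origin (TCP) lies midway between the tips of the shut fingers; the grasp point (between the pads) lies 19 mm behind it; z points along the fingers, y is the line along which they close (so a half turn about z gives the same grasp; the last joint's range is limited). The gripper opens to 85 mm and grips with 20 to 120 N. Pads are 22 mm wide; open, the fingers measure 114 mm over their backs; the gripper's body (76 mm by 85 mm) begins 54 mm behind the grasp point. The pads swing forward as they close: fully open they stand 13 mm farther back than shut.
Start: joints at [1.44, 0.507, -0.238, 1.5, 0.126, 1.149, -0.155], TCP at [145.984, -607.701, 231.275] pointing down, gripper open.
Joint ranges: [-3.08, 3.08], [-0.24, 2.05], [-1.43, 1.35], [0, 2.5], [-1.52, 4.66], [0.17, 1.96], [-2.89, 2.89]. Speed limits (rad/s): [2.39, 2.39, 3.14, 3.14, 3.14, 3.14, 3.14].

INTERFACE

Orientations are given as a unit quaternion [x, y, z, w].
In Python, from station import robot gives the robot as it stands.
- The arm moves only by the tool move_arm, never from a script. Its argument "steps" is a list of rows, each a list of 4 numbers: the shift along the world's x, y, z in mm, then the turn about the world's z in rad. In form: [[x, y, z, roll], ...]. A call has 1 to 10 rows; each row is the pose to reach, as a shift and turn from the pose commanded when the call began; what a row does not reach only later rows make up. A row lasts 1/12 s, in which the tool goes at most 41.7 mm and 7.16 degrees, less where a joint would pass 70% of its speed; a pose out of reach is approached as far as the arm can. A call with a gripper value outside its range is refused whole. "fingers" is the finger opening in mm, from 0 to 85.4, set as the call begins (left out, the last holds). The fingers move at their own pace and stop on an object; "newtons" is the grip in N (left out, the last holds). Time passes only in rows, so rows that repeat a pose let the fingers close. It gives the time, the measured TCP pose, the force, the opening and the grip force at its end, in the units of the state.
- robot.get_state(): the state, without advancing time (a new reading comes with each control period).
- robot.get_image(name): name is "scene" or "top" or "wrist"; returns a dict with "img" (480x640x3 uint8, red, green, blue), "depth" (480x640 float32, mm along the optical axis (not along the pixel's ray), 0 where there is no reading), "fx", "fy", "cx", "cy" (pixels), "cam_to_world" (4x4, takes a point from camera to world coordinates). Camera axes: x right, y down, z forward; pixel columns grow to the right and rows downward; lengths in mm; the calibration is good to about 2 mm. A picture is of the moment at which its call begins.
- robot.job_done(): hands the job in; it is judged then, once.
The state is a dict: "time_s": time; "joints": joint angles; "qvel": joint speeds; "joint_torque": joint torques, N m; "eef_pos": TCP position; "ee_rot": TCP orientation; "force": force on the tool from outside, world axes, zero at the start; "wrist_torque": the same for the moment, N m; "finger_gap": finger opening in mm; "grasp_force": force on a finger pad.
Only numpy, scipy, OpenCV 4.12 (cv2) and the standard library are available. Lean on these libraries where they do the work, as an engineer would, in place of code of your own. Each camera call takes 0.05 s, during which the arm holds its last target. There are 200 camera calls.

## Working session

There is one attempt and no reset: what is moved stays moved. The work goes in short steps, Python scripts to look and compute and a tool call to move; the robot and the scene stay as the last step left them, time stands still between calls to the robot, and variables do not carry over. Pictures are saved under pics/ and viewed, at most 10 in all, crops included, and the job is handed in when it is done.

Besides the shell and the picture viewer there is one more tool, called after "Call:" by a JSON object that holds its "fn" and its "kwargs", one argument or row to a line. move_arm: Moves the arm, as the interface text tells. Its arguments: {"type":"object","properties":{"steps":{"type":"array","items":{"type":"array","items":{"type":"number"}}},"fingers":{"type":"number"},"newtons":{"type":"number"}},"required":["steps"]}

```bash
mkdir -p pics; cat > h.py <<'E'
import numpy as np,cv2
from station import robot
def grab(n,f):
    d=robot.get_image(n); np.savez(''+f+'.npz',**d); cv2.imwrite('pics/'+f+'.png',d['img'][:,:,::-1]); return d
def w(d,u,v,z=None):
    T=np.array(d['cam_to_world']); r=np.array([(u-d['cx'])/d['fx'],(v-d['cy'])/d['fy'],1.])
    if z is None: s=float(d['depth'][int(v),int(u)])
    else: s=(z-T[2,3])/(T[:3,:3]@r)[2]
    return T[:3,:3]@(r*s)+T[:3,3]
E
python3 - <<'E'
from h import *
for n in('top','scene'):
    d=grab(n,n+'0'); print(n,np.array(d['cam_to_world']).round(3).tolist(),d['fx'])
print(robot.get_state())
E
```

```text
top [[-0.021, -0.989, 0.147, 352.621], [-1.0, 0.018, -0.023, -100.216], [0.02, -0.147, -0.989, 950.044], [0.0, 0.0, 0.0, 1.0]] 481.9776925878033
scene [[0.622, -0.489, 0.612, -36.369], [-0.783, -0.395, 0.48, -529.282], [0.007, -0.778, -0.629, 589.288], [0.0, 0.0, 0.0, 1.0]] 434.61926634432297
{'time_s': 0.1, 'joints': array([ 1.44049412,  0.50822487, -0.23754378,  1.50103597,  0.12568813,
        1.1489023 , -0.15479678]), 'qvel': array([ 3.04083228e-04, -2.67825371e-03,  7.14280426e-04, -1.78989192e-03,
       -7.37389980e-05,  8.29011245e-04, -1.59871590e-03]), 'joint_torque': array([-4.24819300e-03, -6.21827674e+01, -2.19424278e+00, -2.50202680e+01,
        1.26031780e-02,  7.81155046e-03,  7.82264067e-07]), 'eef_pos': array([ 145.84745355, -607.27855172,  230.53390126]), 'ee_rot': array([ 9.93056157e-01,  1.17638611e-01, -1.01156235e-04, -7.85114663e-04]), 'force': array([ 0.37121947,  0.37606707, -0.1963168 ]), 'wrist_torque': array([ 0.06153989, -0.00763966,  0.0126864 ]), 'grasp_force': 0.0, 'finger_gap': 85.47391233501968}
```

View pics/top0.png

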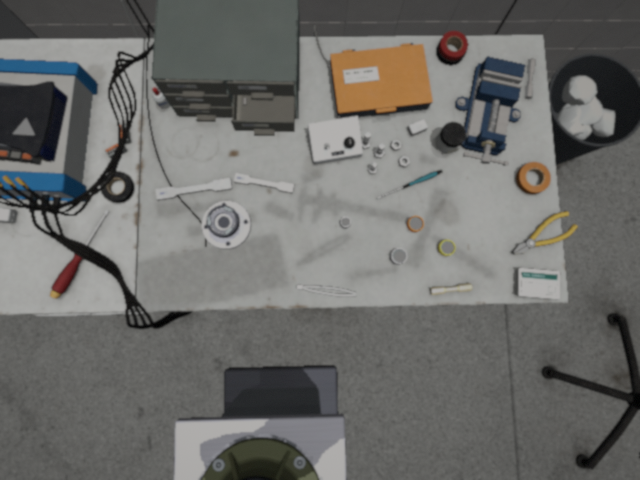

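View pics/scene0.png

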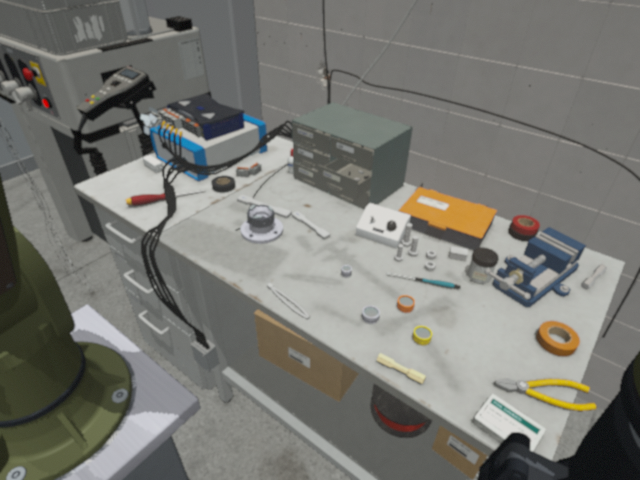

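Top view: the candidates are a larger silver disc (398,256), a smaller silver disc (345,222), an orange look-alike (415,224) and a yellow look-alike (447,247). The cell is at about (226,222). By the description I choose (398,256), and check it in a crop.

```bash
python3 - <<'E'
from h import *
d=dict(np.load('top0.npz')); im=cv2.imread('pics/top0.png')
a=cv2.resize(im[205:275,330:460],None,fx=6,fy=6,interpolation=cv2.INTER_CUBIC)[:, :400+380]
b=cv2.resize(im[190:260,180:275],None,fx=6,fy=6,interpolation=cv2.INTER_CUBIC)
s=np.zeros((600,800,3),np.uint8); s[:350,:650]=cv2.resize(a,(650,350))
s[350:600,:340]=cv2.resize(b,(340,250)); cv2.imwrite('pics/crop1.png',s)
for n,u,v,z in(('lens',398,256,16),('small',345,222,16),('or',415,224,16),('ye',447,247,16),('cell',224,221,55)):
    print(n,w(d,u,v,z).round(1),w(d,u,v).round(1))
for r in range(211,235,2): print([round(float(w(d,u,r)[2])) for u in range(208,244,2)])
E
```

```text
lens [ 452.2 -272.9   16. ] [ 452.  -272.6   17.5]
small [ 521.5 -171.1   16. ] [ 352.6 -100.2  950. ]
or [ 515.1 -309.4   16. ] [ 515.1 -309.5   15.8]
ye [ 468.2 -370.2   16. ] [ 467.8 -369.3   19.2]
cell [520.2  59.6  55. ] [524.4  63.6  32.3]
[11, 52, 54, 52, 49, 46, 48, 46, 47, 49, 47, 55, 58, 53, 10, 10, 12, 9]
[52, 52, 51, 49, 48, 45, 41, 36, 36, 35, 46, 50, 52, 54, 54, 12, 12, 10]
[57, 950, 49, 47, 46, 36, 31, 35, 35, 35, 33, 43, 46, 43, 52, 10, 11, 8]
[55, 52, 46, 47, 34, 34, 35, 36, 33, 33, 35, 35, 44, 52, 53, 49, 11, 12]
[58, 58, 49, 44, 35, 33, 36, 36, 34, 35, 37, 40, 41, 51, 53, 48, 12, 12]
[58, 58, 46, 38, 35, 36, 36, 36, 32, 37, 34, 35, 45, 50, 55, 48, 11, 11]
[59, 55, 49, 42, 33, 33, 34, 36, 34, 35, 36, 35, 48, 50, 52, 50, 9, 8]
[50, 48, 49, 42, 36, 35, 33, 37, 35, 34, 36, 34, 48, 44, 53, 47, 12, 12]
[57, 53, 54, 47, 37, 37, 36, 36, 37, 35, 37, 60, 51, 51, 52, 34, 9, 9]
[10, 57, 44, 51, 48, 44, 34, 34, 32, 33, 55, 57, 60, 54, 44, 10, 10, 11]
[11, 10, 52, 49, 52, 51, 49, 48, 50, 56, 59, 55, 51, 44, 34, 9, 9, 10]
[10, 12, 48, 56, 51, 53, 43, 44, 59, 59, 53, 54, 49, 35, 11, 13, 7, 10]
```

View pics/crop1.png

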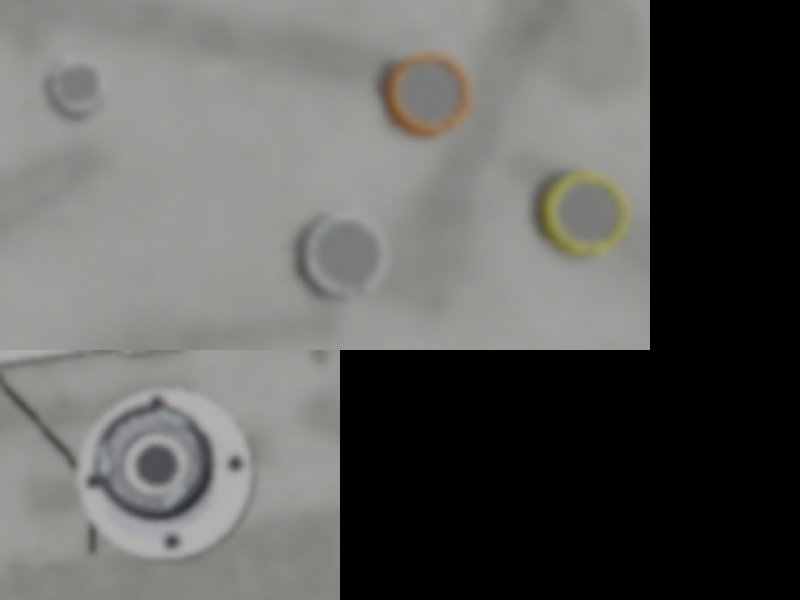

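The crop shows the bright-rim disc with centred glass at top pixel (399,256). It is clearly bigger than the silver disc at (345,222), and the cell centre is at about (224,222). I'm moving above the lens.

Call:
{"fn": "move_arm", "kwargs": {
  "steps": [
    [80, 90, 0, 0],
    [160, 180, 0, 0],
    [230, 250, 0, 0],
    [300, 330, 0, 0],
    [300, 330, 0, 0],
    [300, 330, 0, 0],
    [300, 330, 0, 0],
    [300, 330, 0, 0],
    [300, 330, 0, 0],
    [300, 330, 0, 0]
  ]
}}

```text
time_s: 0.93
eef_pos: [427.0, -297.6, 231.2]
ee_rot: [0.993, 0.118, -0.0, -0.0]
force: [1.1, -0.9, 0.5]
finger_gap: 85.3
grasp_force: 0.0
```

Call:
{"fn": "move_arm", "kwargs": {
  "steps": [
    [0, 0, 0, 0],
    [0, 0, 0, 0],
    [0, 0, 0, 0],
    [0, 0, 0, 0]
  ]
}}

```text
time_s: 1.27
eef_pos: [425.1, -300.6, 231.0]
ee_rot: [0.993, 0.117, -0.001, 0.0]
force: [-0.3, -0.1, -0.0]
finger_gap: 85.4
grasp_force: 0.0
```

```bash
python3 - <<'E'
from h import *
d=grab('wrist','w1'); s=robot.get_state(); print(s['eef_pos'],s['ee_rot'],s['joints'],s['time_s']); print(np.array(d['cam_to_world']).round(2).tolist())
E
```

```text
[ 425.04488529 -300.74333662  231.03803874] [ 9.93218236e-01  1.16264048e-01 -4.52216124e-04  4.90804358e-05] [ 0.8105184   0.35378933 -0.33871192  1.77129036  0.13459619  1.03977008
 -0.91494313] 1.3167
[[0.23, -0.93, -0.28, 496.93], [-0.97, -0.22, -0.07, -284.35], [0.0, 0.29, -0.96, 373.1], [0.0, 0.0, 0.0, 1.0]]
```

View pics/w1.png

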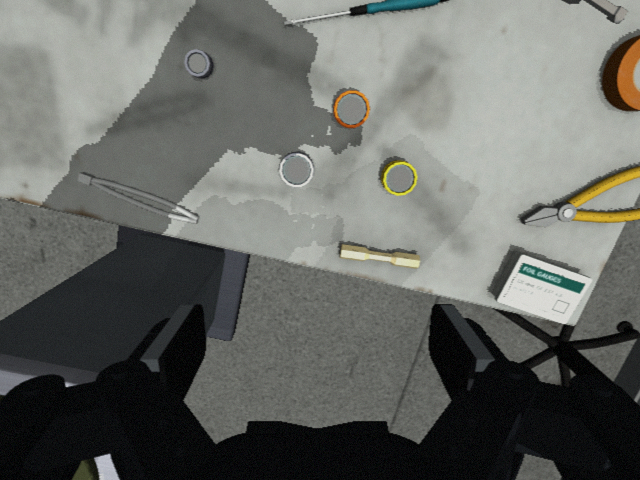

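Wrist view: the large lens is at (296,169), the small lens at (198,63), and the orange and yellow ones at (351,109) and (400,178).

```bash
python3 - <<'E'
from h import *
d=dict(np.load('w1.npz')); print(w(d,296.3,169.5,16).round(1),w(d,296,170).round(1),w(d,198,63,16).round(1))
im=cv2.imread('pics/w1.png')
g=cv2.cvtColor(im,cv2.COLOR_BGR2GRAY); g=cv2.resize(g[140:200,265:330],None,fx=8,fy=8,interpolation=cv2.INTER_CUBIC)
print(cv2.HoughCircles(g,cv2.HOUGH_GRADIENT,1,200,param1=120,param2=20,minRadius=80,maxRadius=170))
h=np.array([[w(d,u,v) for u in range(265,330)] for v in range(140,200)]).reshape(-1,3)
m=h[(h[:,2]>11)&(h[:,2]<22)]; print(len(m),np.median(m,0),(m.min(0)+m.max(0))/2,m.max(0)-m.min(0))
E
```

```text
[ 451.8 -275.6   16. ] [ 451.2 -275.4   15. ] [ 520.6 -174.2   16. ]
[[[259.5 232.5 126. ]]]
911 [ 451.4450518  -275.17428321   14.64332723] [ 451.43263278 -275.22752329   14.3500467 ] [31.35719637 31.00245237  6.66405247]
```

Call:
{"fn": "move_arm", "kwargs": {
  "fingers": 65,
  "newtons": 40,
  "steps": [
    [13, 13, -30, 0],
    [27, 25, -65, 0],
    [27, 25, -100, 0],
    [27, 25, -135, 0],
    [27, 25, -170, 0],
    [27, 25, -170, 0],
    [27, 25, -170, 0],
    [27, 25, -170, 0],
    [27, 25, -170, 0]
  ]
}}

```text
time_s: 2.07
eef_pos: [454.3, -275.5, 63.5]
ee_rot: [0.993, 0.117, 0.001, 0.001]
force: [-0.2, -0.2, 0.9]
finger_gap: 65.0
grasp_force: 0.0
```

```bash
python3 - <<'E'
from h import *
d=grab('wrist','w2'); s=robot.get_state(); print(s['eef_pos'],s['ee_rot'],s['finger_gap'])
T=np.array(d['cam_to_world'])
for n,p in(('lens',(451.7,-275.3,16)),('tcp',s['eef_pos'])):
    q=np.linalg.inv(T)@np.r_[p,1]; print(n,d['fx']*q[0]/q[2]+d['cx'],d['fy']*q[1]/q[2]+d['cy'])
E
```

```text
[ 454.35089489 -275.45424896   63.533544  ] [0.99311151 0.11715647 0.00154204 0.00123111] 64.952818456231
lens 313.31804604235873 271.90979996511214
tcp 314.4842694727697 309.0168016813204
```

View pics/w2.png

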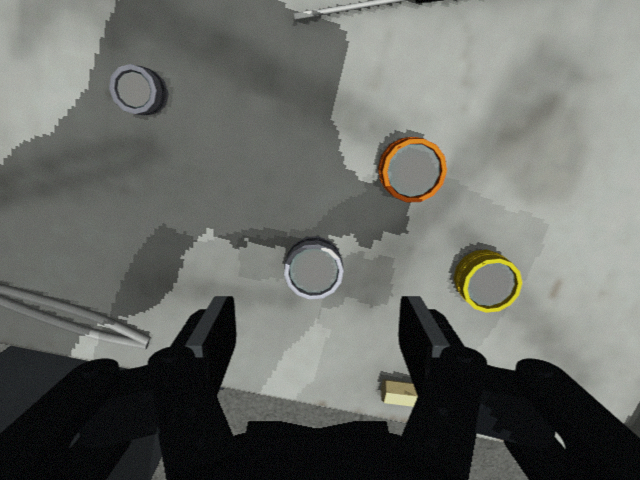

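The lens is at (314,269), centred between the fingers and about where predicted. I'm descending and gripping.

Call:
{"fn": "move_arm", "kwargs": {
  "steps": [
    [-1, 0, -25, 0],
    [-1, 0, -45, 0],
    [-1, 0, -56, 0],
    [-1, 0, -56, 0],
    [-1, 0, -56, 0]
  ]
}}

```text
time_s: 2.53
eef_pos: [452.7, -274.7, 6.3]
ee_rot: [0.993, 0.118, 0.0, 0.0]
force: [0.8, 0.3, 0.1]
finger_gap: 65.1
grasp_force: 0.0
```

Call:
{"fn": "move_arm", "kwargs": {
  "fingers": 20,
  "newtons": 40,
  "steps": [
    [0, 0, 0, 0],
    [0, 0, 0, 0],
    [0, 0, 0, 0],
    [0, 0, 0, 0],
    [0, 0, 0, 0],
    [0, 0, 0, 0],
    [0, 0, 0, 0],
    [0, 0, 0, 0]
  ]
}}

```text
time_s: 3.2
eef_pos: [452.9, -274.8, 6.7]
ee_rot: [0.993, 0.118, 0.001, 0.001]
force: [-1.9, 0.5, 8.2]
finger_gap: 30.0
grasp_force: 38.8
```

Gripped. Lifting, then moving to near the cell for a look, with yaw turned ccw 0.8.

Call:
{"fn": "move_arm", "kwargs": {
  "steps": [
    [0, 0, 20, 0],
    [0, 0, 60, 0],
    [0, 0, 100, 0],
    [0, 0, 140, 0.0],
    [0, 0, 140, 0],
    [0, 0, 140, 0]
  ]
}}

```text
time_s: 3.7
eef_pos: [453.6, -275.2, 148.3]
ee_rot: [0.993, 0.117, 0.002, 0.002]
force: [-0.9, 0.2, -1.7]
finger_gap: 29.7
grasp_force: 39.7
```

Call:
{"fn": "move_arm", "kwargs": {
  "steps": [
    [5, 35, 0, 0.1],
    [10, 70, 0, 0.2],
    [15, 105, 0, 0.3],
    [20, 140, 0, 0.4],
    [25, 175, 0, 0.5],
    [25, 205, 0, 0.6],
    [25, 230, 0, 0.7],
    [25, 250, 0, 0.8],
    [25, 250, 0, 0.8],
    [25, 250, 0, 0.8]
  ]
}}

```text
time_s: 4.53
eef_pos: [476.4, -23.4, 144.4]
ee_rot: [0.868, 0.496, -0.001, -0.001]
force: [-0.5, -1.0, -0.6]
finger_gap: 29.6
grasp_force: 39.8
```

Call:
{"fn": "move_arm", "kwargs": {
  "steps": [
    [0, 0, 0, 0],
    [0, 0, 0, 0],
    [0, 0, 0, 0]
  ]
}}

```text
time_s: 4.78
eef_pos: [477.0, -25.6, 144.9]
ee_rot: [0.87, 0.494, -0.0, -0.0]
force: [-0.1, 1.0, 0.3]
finger_gap: 29.7
grasp_force: 39.8
```

```bash
python3 - <<'E'
from h import *
d=grab('wrist','w3'); s=robot.get_state(); print(s['eef_pos'],s['ee_rot'],s['finger_gap'],s['joints'])
t=dict(np.load('top0.npz')); print(w(t,223.6,222.2,34.5),w(t,226.1,224.4,10))
E
```

```text
[477.07983302 -25.41236281 145.05607069] [ 8.69452861e-01  4.94015835e-01 -2.78163564e-04 -4.66385770e-07] 29.64406850841803 [ 0.41664691  0.42152545 -0.58201254  1.99640264  0.31525395  0.81257346
 -0.88221902]
[521.71147552  63.96119975  34.5       ] [521.74287911  63.40475312  10.        ]
```

View pics/w3.png

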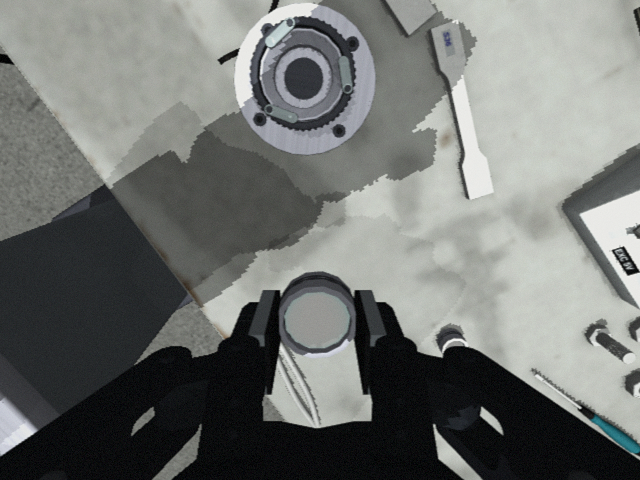

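The lens is upright in the grip at (317,319). The cell mouth is at about (302,79), and its lugs stand clear of the bore.

```bash
python3 - <<'E'
from h import *
d=dict(np.load('w3.npz')); 
for u,v in((317,319),(305,318),(330,322)): print('lens',w(d,u,v).round(1))
z=np.median([w(d,u,v)[2] for u in range(300,330) for v in range(308,332)]);print(z,w(d,317,321,z).round(1))
print('seat',w(d,302,79,34.5).round(1),w(d,302,79).round(1))
pts=np.array([w(d,u,v) for u in range(225,385) for v in range(0,160) if d['depth'][v,u]>0])
for lo,hi in((6,13),(31,37),(45,62)):
    m=pts[(pts[:,2]>lo)&(pts[:,2]<hi)&(np.hypot(pts[:,0]-521,pts[:,1]-63)<52)]
    print(lo,len(m),np.median(m,0).round(1),((m.min(0)+m.max(0))/2).round(1),(m.max(0)-m.min(0)).round(1))
E
```

```text
lens [477.1 -26.2 153.2]
lens [473.4 -23.2 153.7]
lens [480.5 -30.5 152.3]
153.16531804018987 [476.6 -27.  153.2]
seat [519.9  63.5  34.5] [519.8  63.4  35.2]
6 7331 [519.7  54.6   9.6] [520.7  63.4   9.5] [95.4 95.2  6.9]
31 2770 [520.7  64.1  34.3] [520.1  57.2  34. ] [35.7 48.3  6. ]
45 5855 [522.2  66.9  52. ] [520.6  63.5  52.1] [61.  60.9 14.2]
```

Call:
{"fn": "move_arm", "kwargs": {
  "steps": [
    [15, 30, 0, 0],
    [30, 60, 0, 0],
    [44, 90, 0, 0],
    [44, 90, 0, 0],
    [44, 90, -25, 0],
    [44, 90, -40, 0],
    [44, 90, -40, 0],
    [44, 90, -40, 0],
    [44, 90, -40, 0]
  ]
}}

```text
time_s: 5.58
eef_pos: [521.7, 65.4, 106.0]
ee_rot: [0.869, 0.495, 0.0, 0.0]
force: [-0.1, 0.1, -0.6]
finger_gap: 29.6
grasp_force: 39.8
```

```bash
python3 - <<'E'
from h import *
d=grab('wrist','w4'); s=robot.get_state(); print(s['eef_pos'],s['joints'][6])
E
```

```text
[521.86557118  65.45860066 106.25603382] -1.1001868951937772
```

View pics/w4.png

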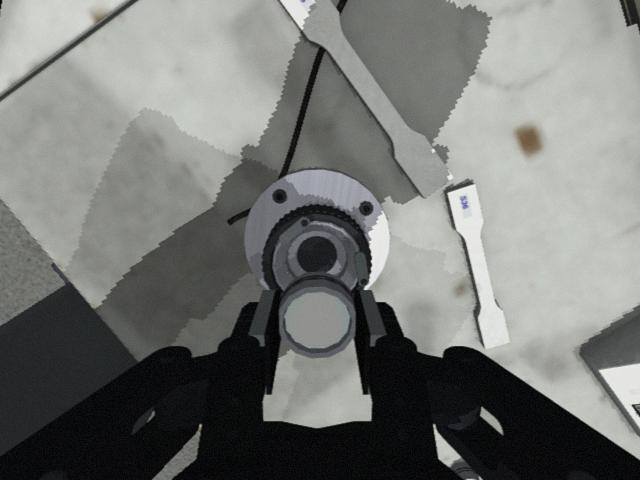

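The seat's dark centre is at (319,256) and the held lens at (317,319). Checking their horizontal offset.

```bash
python3 - <<'E'
from h import *
d=dict(np.load('w4.npz')); 
z=np.median([w(d,u,v)[2] for u in range(300,330) for v in range(308,332)]);print('lens',w(d,317,321,z).round(1))
print('seat',w(d,319,256,34.5).round(1))
pts=np.array([w(d,u,v) for u in range(225,400) for v in range(150,300) if d['depth'][v,u]>0])
from scipy.optimize import least_squares
m=pts[(abs(pts[:,2]-10)<3)]; r=np.hypot(m[:,0]-520.6,m[:,1]-63.5); a=np.arctan2(m[:,1]-63.5,m[:,0]-520.6)
e=[]
for k in np.arange(-3.1,3.1,.1):
    s=(abs(a-k)<.05)&(r<52)
    if s.sum()>8 and r[s].max()>45: e.append(m[s][r[s].argmax()][:2])
e=np.array(e); f=least_squares(lambda p:np.hypot(*(e-p[:2]).T)-48,[520,63],loss='soft_l1'); print(len(e),f.x,f.fun.std())
E
```

```text
lens [521.2  63.9 114.2]
seat [521.7  62.2  34.5]
47 [520.30730707  63.50734843] 0.8265308682732867
```

Call:
{"fn": "move_arm", "kwargs": {
  "steps": [
    [0, -1, -20, 0],
    [0, -1, -38, 0],
    [0, -1, -46, 0],
    [0, -1, -46, 0],
    [0, -1, -46, 0],
    [0, -1, -46, 0]
  ]
}}

```text
time_s: 6.13
eef_pos: [521.9, 64.9, 60.3]
ee_rot: [0.869, 0.495, 0.001, 0.0]
force: [0.6, -0.0, 0.4]
finger_gap: 29.7
grasp_force: 39.8
```

Call:
{"fn": "move_arm", "kwargs": {
  "fingers": 60,
  "steps": [
    [0, 0, 0, 0],
    [0, 0, 0, 0],
    [0, 0, 0, 0],
    [0, 0, 0, 0],
    [0, 0, 0, 0],
    [0, 0, 0, 0]
  ]
}}

```text
time_s: 6.63
eef_pos: [521.3, 64.6, 59.4]
ee_rot: [0.869, 0.495, 0.0, 0.0]
force: [-0.2, 0.3, -0.4]
finger_gap: 60.2
grasp_force: 0.0
```

Call:
{"fn": "move_arm", "kwargs": {
  "fingers": 85,
  "steps": [
    [0, 0, 30, 0],
    [0, 0, 65, 0],
    [-20, -20, 80, 0.1],
    [-20, -20, 80, 0.2],
    [-20, -20, 80, 0.3],
    [-20, -20, 80, 0.4],
    [-20, -20, 80, 0.4]
  ]
}}

```text
time_s: 7.22
eef_pos: [501.2, 44.3, 139.4]
ee_rot: [0.752, 0.659, 0.0, 0.0]
force: [-0.2, 1.0, -1.0]
finger_gap: 84.4
grasp_force: 0.0
```

```bash
python3 - <<'E'
from h import *
d=grab('wrist','w5'); s=robot.get_state(); print(s['eef_pos'],s['joints'])
q=np.linalg.inv(np.array(d['cam_to_world']))@np.r_[520.7,63.3,50,1]; print(d['fx']*q[0]/q[2]+d['cx'],d['fy']*q[1]/q[2]+d['cy'])
pts=np.array([w(d,u,v) for u in range(200,440) for v in range(100,420) if d['depth'][v,u]>0])
m=pts[np.hypot(pts[:,0]-520.7,pts[:,1]-63.3)<11]; A=np.c_[m[:,:2]-m[:,:2].mean(0),np.ones(len(m))]
print(len(m),np.linalg.lstsq(A,m[:,2],rcond=None)[0],np.percentile(m[:,2],[5,50,95]))
E
```

```text
[501.14408005  44.42339387 139.24268228] [ 0.33644266  0.48706269 -0.69258148  1.94191595  0.40673712  0.85513717
 -0.70864052]
344.2121901214654 209.46696686461874
966 [ 0.46721121 -0.46027886 51.23702731] [47.89499837 49.15185734 50.41897273]
```

View pics/w5.png

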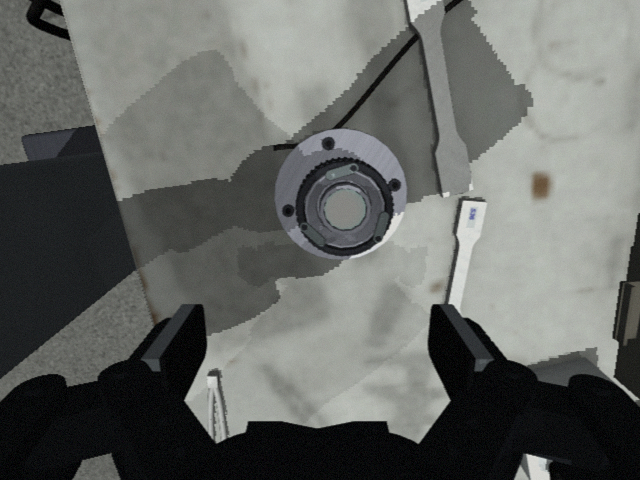

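The lens lies flat in the cell, with its glass at (344,209) and its top at about z=50, which is 34.5+16. The ring is still open. Next I go down over the ring, open-fingered.

Call:
{"fn": "move_arm", "kwargs": {
  "fingers": 85,
  "steps": [
    [10, 10, 0, 0],
    [20, 20, 0, 0],
    [20, 20, -10, 0],
    [20, 20, -30, 0],
    [20, 20, -60, 0],
    [20, 20, -85, 0],
    [20, 20, -100, 0],
    [20, 20, -108, 0],
    [20, 20, -108, 0],
    [20, 20, -108, 0]
  ]
}}

```text
time_s: 8.1
eef_pos: [521.0, 64.7, 31.2]
ee_rot: [0.753, 0.658, -0.0, -0.0]
force: [-0.1, 0.6, 0.3]
finger_gap: 84.9
grasp_force: 0.0
```

Call:
{"fn": "move_arm", "kwargs": {
  "fingers": 50,
  "newtons": 40,
  "steps": [
    [0, 0, 0, 0],
    [0, 0, 0, 0],
    [0, 0, 0, 0],
    [0, 0, 0, 0],
    [0, 0, 0, 0],
    [0, 0, 0, 0]
  ]
}}

```text
time_s: 8.6
eef_pos: [521.4, 64.8, 32.7]
ee_rot: [0.753, 0.658, 0.001, 0.0]
force: [-2.7, -0.6, 7.8]
finger_gap: 57.8
grasp_force: 41.0
```

Gripped at 58 mm. Turning clockwise and sinking with the thread.

Call:
{"fn": "move_arm", "kwargs": {
  "steps": [
    [0, 0, -0.2, -0.08],
    [0, 0, -0.4, -0.16],
    [0, 0, -0.6, -0.24],
    [0, 0, -0.8, -0.32],
    [0, 0, -1, -0.4],
    [0, 0, -1.2, -0.48],
    [0, 0, -1.4, -0.56],
    [0, 0, -1.6, -0.64],
    [0, 0, -1.8, -0.72],
    [0, 0, -2, -0.8]
  ]
}}

```text
time_s: 9.43
eef_pos: [521.7, 64.5, 30.7]
ee_rot: [0.951, 0.311, 0.001, 0.0]
force: [-1.9, -1.1, 6.7]
finger_gap: 57.7
grasp_force: 41.1
```

```bash
python3 - <<'E'
from h import *
s=robot.get_state(); print(s['force'],s['wrist_torque'],s['joints'][6],s['finger_gap'],s['ee_rot'],s['grasp_force'])
E
```

```text
[-1.9317541  -1.13864717  6.65914537] [-0.31617008  0.36302391  0.13496793] -1.4671843808839355 57.6984816547769 [9.50505778e-01 3.10705498e-01 8.48297357e-04 3.74600369e-04] 41.09617413952947
```

Call:
{"fn": "move_arm", "kwargs": {
  "steps": [
    [0, 0, -0.2, -0.06],
    [0, 0, -0.3, -0.12],
    [0, 0, -0.5, -0.18],
    [0, 0, -0.6, -0.24],
    [0, 0, -0.7, -0.29],
    [0, 0, -0.8, -0.33],
    [0, 0, -0.8, -0.33],
    [0, 0, -0.8, -0.33]
  ]
}}

```text
time_s: 10.1
eef_pos: [522.6, 64.7, 30.1]
ee_rot: [0.988, 0.153, 0.002, 0.0]
force: [0.3, -1.4, 6.5]
finger_gap: 57.6
grasp_force: 42.4
```

```bash
python3 - <<'E'
from h import *
s=robot.get_state(); print(s['force'],s['wrist_torque'],s['joints'][6],s['finger_gap'],s['ee_rot'],2*np.arctan2(s['ee_rot'][1],s['ee_rot'][0])-1.436)
E
```

```text
[ 0.29022523 -1.41565327  6.54623189] [-0.49540179 -0.08644484  0.51444937] -1.6974617566704735 57.63096589122726 [9.88260208e-01 1.52769651e-01 1.76416792e-03 2.86886900e-04] -1.1292590721521227
```

Call:
{"fn": "move_arm", "kwargs": {
  "steps": [
    [0, 0, -0.1, -0.03],
    [0, 0, -0.1, -0.06],
    [0, 0, -0.2, -0.09],
    [0, 0, -0.2, -0.09],
    [0, 0, -0.2, -0.09]
  ]
}}

```text
time_s: 10.52
eef_pos: [523.5, 64.8, 30.1]
ee_rot: [0.994, 0.11, 0.003, 0.0]
force: [2.2, -1.7, 6.8]
finger_gap: 57.8
grasp_force: 45.1
```

```bash
python3 - <<'E'
from h import *
s=robot.get_state(); print(s['force'],s['wrist_torque'],s['joints'][6],s['finger_gap'],2*np.arctan2(s['ee_rot'][1],s['ee_rot'][0])-1.436)
E
```

```text
[ 2.19783585 -1.67459165  6.82565273] [-0.66544031 -0.48239647  1.83503148] -1.7584938720597318 57.750223908046934 -1.2154180088791786
```

The torque jumped from 0.13 to 1.8 N m, so the ring is at its stop. I relax the twist slightly, release, lift clear and verify.

Call:
{"fn": "move_arm", "kwargs": {
  "steps": [
    [0, 0, 0, 0.04],
    [0, 0, 0, 0.06],
    [0, 0, 0, 0.06]
  ]
}}

```text
time_s: 10.77
eef_pos: [523.5, 65.0, 30.2]
ee_rot: [0.99, 0.139, 0.003, -0.0]
force: [1.2, -0.6, 7.2]
finger_gap: 57.3
grasp_force: 43.4
```

Call:
{"fn": "move_arm", "kwargs": {
  "fingers": 85,
  "steps": [
    [0, 0, 0, 0],
    [0, 0, 0, 0],
    [0, 0, 0, 0],
    [0, 0, 0, 0],
    [0, 0, 0, 0],
    [0, 0, 0, 0]
  ]
}}

```text
time_s: 11.27
eef_pos: [521.1, 64.6, 28.2]
ee_rot: [0.991, 0.137, -0.0, -0.0]
force: [-0.6, 0.3, 0.2]
finger_gap: 85.2
grasp_force: 0.0
```

Call:
{"fn": "move_arm", "kwargs": {
  "steps": [
    [0, 0, 20, 0],
    [0, 0, 55, 0],
    [0, 0, 90, 0],
    [-20, -20, 110, 0],
    [-20, -20, 110, 0],
    [-20, -20, 110, 0],
    [-20, -20, 110, 0]
  ]
}}

```text
time_s: 11.85
eef_pos: [501.2, 44.6, 138.2]
ee_rot: [0.991, 0.137, 0.0, -0.0]
force: [-0.0, -0.3, -0.3]
finger_gap: 84.8
grasp_force: 0.0
```

```bash
python3 - <<'E'
from h import *
d=grab('wrist','w6'); s=robot.get_state(); print(s['eef_pos'],s['force'])
T=np.linalg.inv(np.array(d['cam_to_world']));q=T@np.r_[520.7,63.3,50,1]; u,v=int(d['fx']*q[0]/q[2]+d['cx']),int(d['fy']*q[1]/q[2]+d['cy'])
# crop spans both pictures, rectified to world axes (x up, y left), plane z=53
def rect(f):
    d=dict(np.load(f+'.npz'));T=np.linalg.inv(d['cam_to_world']);i,j=np.mgrid[0:400,0:400]
    P=np.stack([520.7+(200-i)*.2,63.3+(200-j)*.2,np.full(i.shape,54.),np.ones(i.shape)],-1)@T.T
    return cv2.remap(d['img'][:,:,::-1].copy(),(d['fx']*P[...,0]/P[...,2]+d['cx']).astype(np.float32),(d['fy']*P[...,1]/P[...,2]+d['cy']).astype(np.float32),cv2.INTER_CUBIC)
cv2.imwrite('pics/cmp.png',np.hstack([rect('w5'),rect('w6')]))
E
```

```text
[501.16169344  44.94931935 137.71198199] [-0.40961641  0.02280996  0.39920713]
```

View pics/cmp.png

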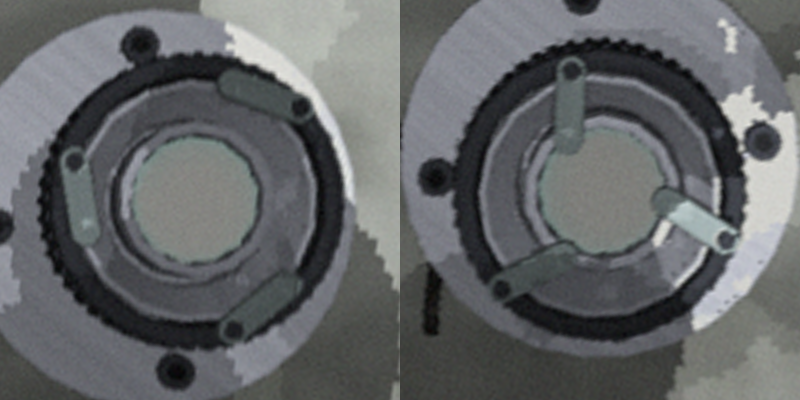

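Left is before and right after. All three lugs have swung about 61° clockwise and now reach over the rim of the lens, which lies flat. The hand is clear.

```bash
python3 -c "
from station import robot
print(robot.job_done())"
```

```text
the job is handed in; nothing more can be done
None
```

The larger lens lies flat in the cell, the ring is screwed to its stop (torque rose from 0.13 to 1.8 N m) and the job is handed in at about 12 s; the verdict was not shown, and the smaller lens was left alone.

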